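# Loosen the die clamp with the reversible ratchet

### The job

The ratchet sitting on the die clamp's bolt is set to tighten. Flip the direction lever on top of its head fully over to the other side (anticlockwise seen from above), then swing the handle anticlockwise until the bolt has been loosened by at least 30 degrees. Leave the lever on the loosening side and the ratchet at rest on the bolt.

Things in the scene. Friction and masses are not known exactly. Their poses are not given: they have to be found in the camera images.
- ratchet_head (a point): Ratchet seated on the upright bolt of the bench-fixed steel die clamp (a similar ratchet lying loose is not used). Point: centre of its head's top face (head 56 mm across, 26 high, top 102 above the bench), on the bolt's axis. x points along the handle to its free end, y is 90 degrees anticlockwise of x from above, z up. Under the handle's swing all but the clamp is under 50 mm high.
- handle_grip (a point): Centre of the handle's round black grip (26 mm diameter, level), 140 mm from the bolt's axis and 13 below the head's top; the grip spans 75 to 210 mm. Axes as ratchet_head. The handle turns about the bolt's axis, from its start 1.3 rad anticlockwise and 0.2 clockwise at least, and stays put. It takes 2 N free, 6 N turning the bolt. Lever on loosening side: after 0.3 to 0.6 rad of slack the bolt follows.
- thumb_tab (a point): Centre of the direction lever's upright thumb tab, 10 x 10 mm, 20 high, on a flat 10 mm wide arm whose top is 6 mm above the head's top and 11 below this point. The arm's pivot is at x 20, y 0 mm in ratchet_head's frame, the tab 44 mm from it, away from the handle. Tightening side: tab at x -20, y 19 mm in ratchet_head's frame; loosening side: x -20, y -19. 1.5 N sideways moves it; it stays put.
- dir_lever (a joint): Angle of the direction lever about its pivot, rad: 0 at the stop on the tightening side (starts at 0 to 0.06), 0.9 at the stop on the loosening side, growing anticlockwise seen from above. While on the tightening side, an anticlockwise swing of the handle runs free, and after such a swing the lever may not go over until the handle is swung back.
- bolt (a joint): Turn of the clamp's bolt, rad: 0 when tight (its start), growing as it is loosened, anticlockwise seen from above, up to about 0.9; it stays where it is left. 30 degrees is 0.52. The mark to beat is the bolt's turn, not the handle's, which also has slack.

How it is judged:
By the outcome, as a careful person would: the job done as asked, in the order asked, and still so for the second after the job is handed in, with the robot touching nothing.
It also fails if it takes over 48 s, if anything falls off the work surface, if the arm or the gripper's body presses on something with over 40 N, if the wrist force passes 120 N, or if a joint passes its speed limit or range.

### The arm

A 7-joint arm with a two-finger parallel gripper is mounted at the origin on the work surface. World frame = base frame: x ahead of the robot, y to its left, z up, the work surface at z = 0. Lengths are in m, angles in rad, forces in N, time in s.
With the tool pointing down it reaches from about 0.4 to 0.75 m from the base axis. Payload 19.5 kg.
Tool frame: the origin (TCP) lies between the finger pads; the fingertips stand 17 mm ahead of it and the grasp point (between the pads) lies 2 mm behind it; z points along the fingers, y is the line along which they close (so a half turn about z gives the same grasp; the last joint's range is limited). The gripper opens to 85 mm and grips with 20 to 120 N. Pads are 22 mm wide; open, the fingers measure 114 mm over their backs; the gripper's body (76 mm by 85 mm) begins 54 mm behind the grasp point. The pads swing forward as they close: fully open they stand 13 mm farther back than shut.
Start: joints at [1.096, 0.707, -0.028, 1.485, 0.022, 0.951, -0.075], TCP at [0.241, -0.522, 0.248] pointing down, gripper open.
Joint ranges: [-2.71, 2.71], [-0.32, 2.16], [-1.57, 1.52], [0, 2.45], [-1.46, 4.6], [0, 2.02], [-2.83, 2.83]. Speed limits (rad/s): [1.89, 1.89, 2.57, 2.57, 3.01, 3.01, 3.01].

### API

Orientations are given as a unit quaternion [w, x, y, z].
In Python, from workcell import sense, cams, finish_job gives the robot as it stands. The module is installed in compiled form; this text tells all that it offers.
- The arm moves only by the shell command python3 -m pendant 'ROWS' [FORCE]. ROWS is JSON, a list of rows, each an object of numbers: "tx", "ty", "tz": the shift along the tool's x, y, z in m; "ax", "ay", "az": the turn, a rotation vector about the tool's x, y, z in degrees; "jaw": the opening, from 0 (shut) to 1 (fully open). In form: [{"tx": .., "ty": .., "tz": .., "ax": .., "ay": .., "az": .., "jaw": ..}, ...]. A call has 1 to 10 rows; each row is the pose to reach, as a shift and turn from the pose commanded when the call began, along the tool's axes at that moment; what a row does not reach only later rows make up. A row lasts 1/10 s, in which the tool goes at most 50 mm and 8.59 degrees, less where a joint would pass 70% of its speed; a pose out of reach is approached as far as the arm can. A call with a gripper value outside its range is refused whole. The fingers move at their own pace and stop on an object; FORCE is the grip in N (left out, the last holds). Time passes only in rows, so rows that repeat a pose let the fingers close. It gives the time, the measured TCP pose, the force, the opening and the grip force at its end, in the units of the state.
- sense(): the state, without advancing time (a new reading comes with each control period).
- cams.read_camera(name): name is "scene" or "top"; returns (picture, depth): 420x560x3 uint8, red, green, blue; 420x560 float32, m along the optical axis (not along the pixel's ray), 0 where there is no reading.
- cams.get_calibration(name): a dict with "K" (3x3 intrinsics, pixels), "R" (3x3) and "t" (3): a world point X has camera coordinates R X + t. Camera axes: x right, y down, z forward; pixel columns grow to the right and rows downward; lengths in m; the calibration is good to about 2 mm. A picture is of the moment at which its call begins. get_calibration takes no time and is no camera call.
- finish_job(): hands the job in; it is judged then, once.
The state is a dict: "time_s": time; "joint_pos": joint angles; "dq": joint speeds; "tau": joint torques, N m; "tool_pos": TCP position; "eef_rot": TCP orientation; "contact_force": force on the tool from outside, world axes, zero at the start; "ft_torque": the same for the moment, N m; "width": finger opening in m; "grasp_force": force on a finger pad.
Only numpy, scipy, OpenCV 4.12 (cv2) and the standard library are available. Lean on these libraries where they do the work, as an engineer would, in place of code of your own. Each camera call takes 0.05 s, during which the arm holds its last target. There are 200 camera calls.

## Working session

There is one attempt and no reset: what is moved stays moved. The work goes in short steps, Python scripts to look and compute and a shell command to move; the robot and the scene stay as the last step left them, time stands still between calls to the robot, and variables do not carry over. Pictures are saved under pics/ and viewed, at most 12 in all, crops included, and the job is handed in when it is done.

```bash
mkdir -p pics; python3 - <<'E'
from workcell import sense,cams
import cv2,numpy as np
s=sense();print(s['time_s'],s['tool_pos'],s['eef_rot'],s['width'])
for n in("scene","top"):
    p,d=cams.read_camera(n);cv2.imwrite(f"pics/{n}0.png",p[:,:,::-1]);np.savez(f"{n}0.npz",p=p,d=d)
    c=cams.get_calibration(n);print(n,c['K'].round(1).tolist(),c['R'].round(3).tolist(),c['t'].round(3).tolist())
E
```

```text
0.0 [ 0.24104991 -0.52176993  0.24784299] [-5.25794395e-04  9.76680950e-01  2.14695196e-01 -1.31223621e-04] 0.0854139813359827
scene [[379.8, 0.0, 270.1], [0.0, 379.8, 210.9], [0.0, 0.0, 1.0]] [[0.391, 0.92, -0.023], [0.554, -0.255, -0.793], [-0.735, 0.297, -0.609]] [-0.249, -0.177, 1.072]
top [[408.6, 0.0, 279.4], [0.0, 408.6, 216.1], [0.0, 0.0, 1.0]] [[-0.028, -1.0, -0.013], [-0.986, 0.03, -0.164], [0.164, 0.008, -0.986]] [0.063, 0.544, 0.662]
```

View pics/scene0.png

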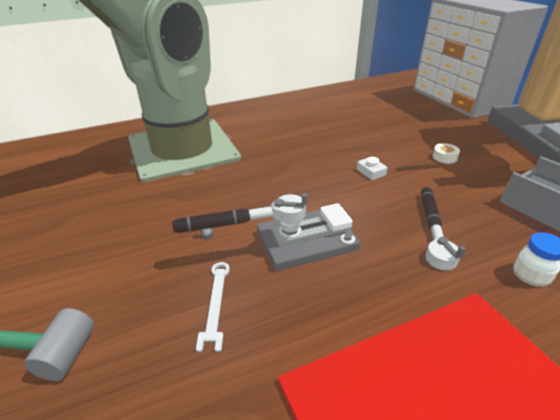

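View pics/top0.png

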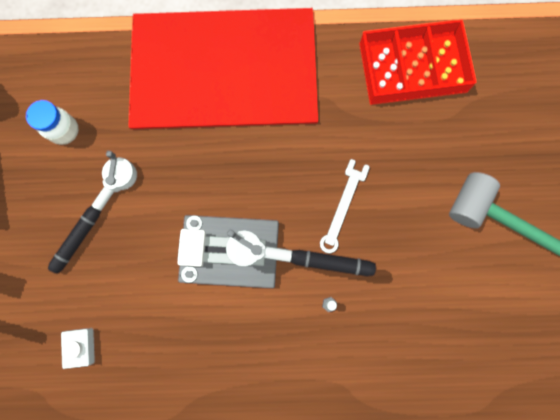

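The scene camera shows the clamp ratchet with its head near (290,210) and its handle going left. In the top view the head is at about (245,248), the grip runs from (292,257) to (372,268), and the tab is near (232,236), on the tightening side. The other ratchet, at (118,175), is the loose one.

```bash
cat > h.py <<'E'
import numpy as np,cv2
from workcell import sense,cams
def ray(n,u,v,z):
    c=cams.get_calibration(n);K,R,t=map(np.array,(c['K'],c['R'],c['t']))
    o=-R.T@t;d=R.T@np.linalg.inv(K)@[u,v,1];return o+d*(z-o[2])/d[2]
def proj(n,X):
    c=cams.get_calibration(n);q=np.array(c['K'])@(np.array(c['R'])@X+c['t']);return q[:2]/q[2]
def crop(n,p,x0,y0,w,h,f,name):
    cv2.imwrite('pics/'+name,cv2.resize(p[y0:y0+h,x0:x0+w,::-1],None,fx=f,fy=f,interpolation=cv2.INTER_CUBIC))
E
python3 - <<'E'
from h import *
p=np.load('top0.npz')['p'];crop('top',p,170,205,220,90,3.6,'topc.png')
g=p.max(2)
m=((g<60)).astype(np.uint8);m[:,:280]=0;m[:235]=0;m[290:]=0;m[:,385:]=0
n,l,st,ce=cv2.connectedComponentsWithStats(m)
for i in range(1,n):
  if st[i,4]>80:
    ys,xs=np.where(l==i);pts=np.array([ray('top',a,b,.089)[:2] for a,b in zip(xs,ys)])
    c=pts.mean(0);v=cv2.fitLine(pts.astype(np.float32),cv2.DIST_L2,0,.01,.01).ravel();print(st[i],c,v,np.degrees(np.arctan2(v[1],v[0])),np.ptp(pts@v[:2]))
print('head',ray('top',245,248,.102),'tab',ray('top',232,236,.12))
E
```

```text
[311 253  46  11 203] [ 0.46833662 -0.03852374] [ 0.19449134  0.9809042   0.4683366  -0.03852374] 78.78499 0.07264609951887913
[360 261  15  15 119] [ 0.45146579 -0.09040978] [ 0.9406454  -0.33939102  0.4514658  -0.09040978] -19.839773 0.023104674527110625
[309 263  46  11 184] [ 0.45334362 -0.03236972] [ 0.18975484  0.9818315   0.45334363 -0.03236972] 79.061516 0.07211652258711752
head [0.48730045 0.10232166 0.102     ] tab [0.50470341 0.12032602 0.12      ]
```

View pics/topc.png

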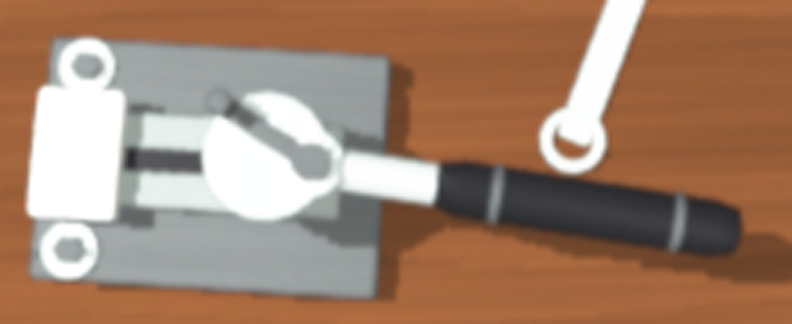

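The crop shows the head centre at full-image pixel (243.6,248.6), the pivot at (256.7,249.4) and the tab top at (230.8,233). The handle axis runs from (292.2,256.1) to (375,268.3).

```bash
python3 - <<'E'
from h import *
H=ray('top',243.6,248.6,.102);P=ray('top',256.7,249.4,.108);T=ray('top',230.8,233,.129)
a=ray('top',292.2,256.1,.089);b=ray('top',374.5,268.3,.089)
print(H,P,T,a,b)
th=np.arctan2(*(b-a)[[1,0]]);print('handle deg',np.degrees(th), np.linalg.norm((a-H)[:2]),np.linalg.norm((b-H)[:2]))
x=np.array([np.cos(th),np.sin(th)]);y=np.array([-x[1],x[0]])
for q in(P,T,b):print((q-H)[:2]@x,(q-H)[:2]@y)
q=sense()['eef_rot']
from scipy.spatial.transform import Rotation as Ro
print(Ro.from_quat(np.r_[q[1:],q[0]]).as_matrix().round(3))
E
```

```text
[0.48642145 0.10453638 0.102     ] [0.48404862 0.08357354 0.108     ] [0.50824403 0.12096669 0.129     ] [0.47332952 0.02836369 0.089     ] [ 0.45028636 -0.10125561  0.089     ]
handle deg -100.08048178226487 0.07728956604250818 0.20894038611793297
0.021054551542401857 0.0013329531597279236
-0.019996316225464498 0.01860988082500521
0.20893991694328823 0.0004427853235421664
[[ 0.908  0.419 -0.   ]
 [ 0.419 -0.908  0.001]
 [-0.    -0.001 -1.   ]]
```

```bash
cat >> h.py <<'E'
from scipy.spatial.transform import Rotation as Ro
def rot(): 
    q=sense()['eef_rot'];return Ro.from_quat(np.r_[q[1:],q[0]])
H=np.array([.4865,.1045,.102]);TH=-100.
def hp(x,y,z,th=TH): # head frame -> world
    a=np.radians(th);return np.r_[H[0]+x*np.cos(a)-y*np.sin(a),H[1]+x*np.sin(a)+y*np.cos(a),z]
def go(X,yaw): # yaw of tool x, deg, tool down
    s=sense();r=rot();w=np.radians(yaw)
    G=Ro.from_matrix(np.array([[np.cos(w),np.sin(w),0],[np.sin(w),-np.cos(w),0],[0,0,-1]]))
    print('shift',r.inv().apply(np.array(X)-s['tool_pos']).round(4),'turn',np.degrees((r.inv()*G).as_rotvec()).round(1),'t',s['time_s'],'pos',s['tool_pos'].round(4),'F',s['contact_force'].round(2),'w',round(s['width'],4))
E
python3 -m pendant '[{"tx":0.535,"ty":-0.456,"az":34.8,"jaw":0},{"tx":0.535,"ty":-0.456,"az":34.8,"jaw":0},{"tx":0.535,"ty":-0.456,"az":34.8,"jaw":0},{"tx":0.535,"ty":-0.456,"az":34.8,"jaw":0},{"tx":0.535,"ty":-0.456,"az":34.8,"jaw":0},{"tx":0.535,"ty":-0.456,"az":34.8,"jaw":0},{"tx":0.535,"ty":-0.456,"az":34.8,"jaw":0},{"tx":0.535,"ty":-0.456,"az":34.8,"jaw":0},{"tx":0.535,"ty":-0.456,"az":34.8,"jaw":0},{"tx":0.535,"ty":-0.456,"az":34.8,"jaw":0}]' 20
python3 -c "
from h import *
go(hp(-.022,.047,.2),-10)"
```

```text
shift [ 0.5366 -0.4568  0.0483] turn [-0.1  0.  34.8] t 0.1 pos [ 0.2411 -0.5218  0.2479] F [0.54 0.23 0.16] w 0.0852invalid input at $[0]: expected keys tx, ty, tz, ax, ay, az, jaw
```

```bash

python3 -m pendant '[{"tx":0.535,"ty":-0.456,"tz":0,"ax":0,"ay":0,"az":34.8,"jaw":0},{"tx":0.535,"ty":-0.456,"tz":0,"ax":0,"ay":0,"az":34.8,"jaw":0},{"tx":0.535,"ty":-0.456,"tz":0,"ax":0,"ay":0,"az":34.8,"jaw":0},{"tx":0.535,"ty":-0.456,"tz":0,"ax":0,"ay":0,"az":34.8,"jaw":0},{"tx":0.535,"ty":-0.456,"tz":0,"ax":0,"ay":0,"az":34.8,"jaw":0},{"tx":0.535,"ty":-0.456,"tz":0,"ax":0,"ay":0,"az":34.8,"jaw":0},{"tx":0.535,"ty":-0.456,"tz":0,"ax":0,"ay":0,"az":34.8,"jaw":0},{"tx":0.535,"ty":-0.456,"tz":0,"ax":0,"ay":0,"az":34.8,"jaw":0},{"tx":0.535,"ty":-0.456,"tz":0,"ax":0,"ay":0,"az":34.8,"jaw":0},{"tx":0.535,"ty":-0.456,"tz":0,"ax":0,"ay":0,"az":34.8,"jaw":0}]' 20
python3 -c "
from h import *
go(hp(-.022,.047,.2),-10)"
```

```text
time_s: 1.1
tool_pos: [0.451, -0.0658, 0.2483]
eef_rot: [-0.0, 0.996, -0.087, -0.0]
contact_force: [2.6, -0.2, 0.2]
width: -0.0001
grasp_force: 0.0
shift [ 0.0524 -0.1959  0.0483] turn [-0.  0. -0.] t 1.1 pos [ 0.451  -0.0658  0.2483] F [ 2.57 -0.17  0.24] w -0.0001
```

```bash

python3 -m pendant '[{"tx":0.05,"ty":-0.19,"tz":0.0,"ax":0,"ay":0,"az":0,"jaw":0},{"tx":0.05,"ty":-0.19,"tz":0.0,"ax":0,"ay":0,"az":0,"jaw":0},{"tx":0.05,"ty":-0.19,"tz":0.0,"ax":0,"ay":0,"az":0,"jaw":0},{"tx":0.05,"ty":-0.19,"tz":0.0,"ax":0,"ay":0,"az":0,"jaw":0},{"tx":0.05,"ty":-0.19,"tz":0.04,"ax":0,"ay":0,"az":0,"jaw":0},{"tx":0.05,"ty":-0.19,"tz":0.08,"ax":0,"ay":0,"az":0,"jaw":0},{"tx":0.05,"ty":-0.19,"tz":0.08,"ax":0,"ay":0,"az":0,"jaw":0},{"tx":0.05,"ty":-0.19,"tz":0.08,"ax":0,"ay":0,"az":0,"jaw":0}]'
python3 - <<'E'
from h import *
go(hp(-.022,.047,.131),-10)
p,d=cams.read_camera('top');q,d=cams.read_camera('scene')
crop('t',p,180,190,130,100,3,'t1.png');crop('s',q,240,140,130,100,3,'s1.png')
a=cv2.imread('pics/t1.png');b=cv2.imread('pics/s1.png');cv2.imwrite('pics/ts1.png',np.hstack([a,b]))
E
```

```text
time_s: 1.9
tool_pos: [0.533, 0.1102, 0.1691]
eef_rot: [0.0, 0.996, -0.087, -0.0]
contact_force: [-0.3, 0.2, 1.3]
width: 0.0
grasp_force: 0.0
shift [ 0.0022 -0.0083  0.0381] turn [ 0.  0. -0.] t 1.9 pos [0.533  0.1102 0.1691] F [-0.3   0.18  1.34] w 0.0
```

View pics/ts1.png

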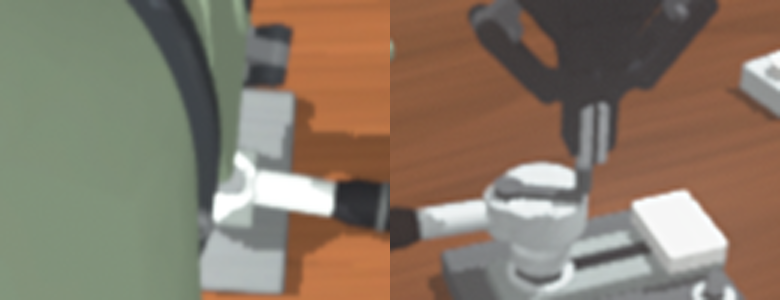

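The scene crop (right half) shows the shut fingertips at about (590,155), just above and in front of the tab at (583,182), as intended. The arm blocks the top view.

```bash

python3 -m pendant '[{"tx":0.002,"ty":-0.008,"tz":0.02,"ax":0,"ay":0,"az":0,"jaw":0},{"tx":0.002,"ty":-0.008,"tz":0.038,"ax":0,"ay":0,"az":0,"jaw":0},{"tx":0.002,"ty":-0.008,"tz":0.038,"ax":0,"ay":0,"az":0,"jaw":0},{"tx":-0.008,"ty":-0.008,"tz":0.038,"ax":0,"ay":0,"az":0,"jaw":0},{"tx":-0.016,"ty":-0.008,"tz":0.038,"ax":0,"ay":0,"az":0,"jaw":0},{"tx":-0.023,"ty":-0.008,"tz":0.038,"ax":0,"ay":0,"az":0,"jaw":0},{"tx":-0.03,"ty":-0.008,"tz":0.038,"ax":0,"ay":0,"az":0,"jaw":0},{"tx":-0.03,"ty":-0.008,"tz":0.038,"ax":0,"ay":0,"az":0,"jaw":0}]'
python3 - <<'E'
from h import *
go(hp(-.022,-.003,.131),-10)
E
```

```text
time_s: 2.8
tool_pos: [0.504, 0.1238, 0.1308]
eef_rot: [-0.0, 0.996, -0.087, -0.0]
contact_force: [-0.3, 0.0, 0.1]
width: -0.0001
grasp_force: 0.0
shift [-0.0169  0.0001 -0.0002] turn [-0.  0.  0.] t 2.8 pos [0.504  0.1238 0.1308] F [-0.29  0.02  0.09] w -0.0001
```

```bash

python3 -m pendant '[{"tx":-0.006,"ty":0,"tz":0,"ax":0,"ay":0,"az":0,"jaw":0},{"tx":-0.012,"ty":0,"tz":0,"ax":0,"ay":0,"az":0,"jaw":0},{"tx":-0.016,"ty":0,"tz":0,"ax":0,"ay":0,"az":0,"jaw":0}]'
python3 -m pendant '[{"tx":-0.003,"ty":0,"tz":0,"ax":0,"ay":0,"az":0,"jaw":0},{"tx":-0.003,"ty":0,"tz":0,"ax":0,"ay":0,"az":0,"jaw":0}]'
python3 - <<'E'
from h import *
go(hp(-.022,-.003,.131),-10)
q,d=cams.read_camera('scene')
crop('s',q,240,150,130,100,5,'s2.png')
E
```

```text
time_s: 3.1
tool_pos: [0.4885, 0.1262, 0.1303]
eef_rot: [0.0, 0.996, -0.087, 0.0]
contact_force: [8.2, -3.5, -0.7]
width: -0.0003
grasp_force: 4.5
time_s: 3.3
tool_pos: [0.4877, 0.1261, 0.1306]
eef_rot: [0.0, 0.996, -0.088, 0.002]
contact_force: [13.4, -6.0, -5.7]
width: 0.0001
grasp_force: 7.0
shift [-0.0004 -0.0005 -0.0004] turn [ 0.  -0.3 -0.1] t 3.3 pos [0.4877 0.1261 0.1306] F [13.44 -6.02 -5.74] w 0.0001
```

View pics/s2.png

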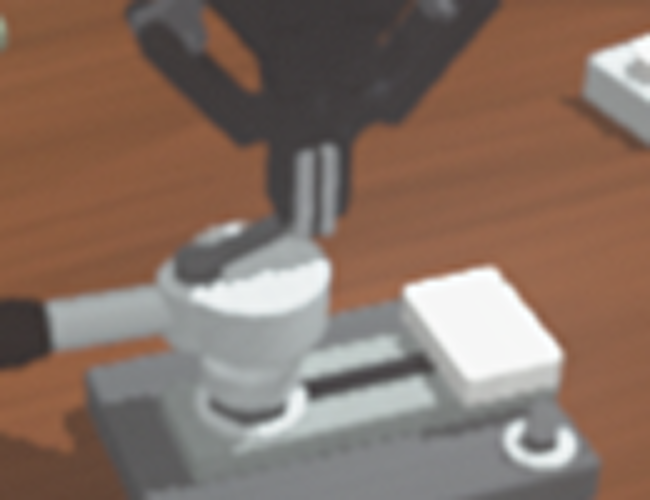

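The scene crop shows the lever swung over, from its pivot at (200,262) toward the fingertips at (300,225), and the force has risen to 15 N against the stop. Next I back off, rise and go to the clockwise side of the grip.

```bash

python3 -m pendant '[{"tx":0.02,"ty":0,"tz":0,"ax":0,"ay":0,"az":0,"jaw":0},{"tx":0.02,"ty":0,"tz":-0.04,"ax":0,"ay":0,"az":0,"jaw":0},{"tx":0.02,"ty":0,"tz":-0.07,"ax":0,"ay":0,"az":0,"jaw":0},{"tx":0.0,"ty":0.045,"tz":-0.07,"ax":0,"ay":0,"az":0,"jaw":0},{"tx":-0.02,"ty":0.09,"tz":-0.07,"ax":0,"ay":0,"az":0,"jaw":0},{"tx":-0.034,"ty":0.13,"tz":-0.07,"ax":0,"ay":0,"az":0,"jaw":0},{"tx":-0.034,"ty":0.16,"tz":-0.07,"ax":0,"ay":0,"az":0,"jaw":0},{"tx":-0.034,"ty":0.16,"tz":-0.07,"ax":0,"ay":0,"az":0,"jaw":0}]'
python3 - <<'E'
from h import *
go(hp(.14,-.04,.08),-10)
p,d=cams.read_camera('top');q,d=cams.read_camera('scene')
crop('t',p,190,200,130,100,3,'t3.png');crop('s',q,230,150,130,100,3,'s3.png')
a=cv2.imread('pics/t3.png');b=cv2.imread('pics/s3.png');cv2.imwrite('pics/ts3.png',np.hstack([a,b]))
E
```

```text
time_s: 4.15
tool_pos: [0.4235, -0.028, 0.2006]
eef_rot: [0.0, 0.996, -0.09, -0.0]
contact_force: [0.9, 0.3, 0.6]
width: 0.0001
grasp_force: 0.0
shift [-0.0009 -0.0015  0.1206] turn [ 0.   0.  -0.3] t 4.15 pos [ 0.4235 -0.028   0.2006] F [0.88 0.26 0.55] w 0.0001
```

View pics/ts3.png

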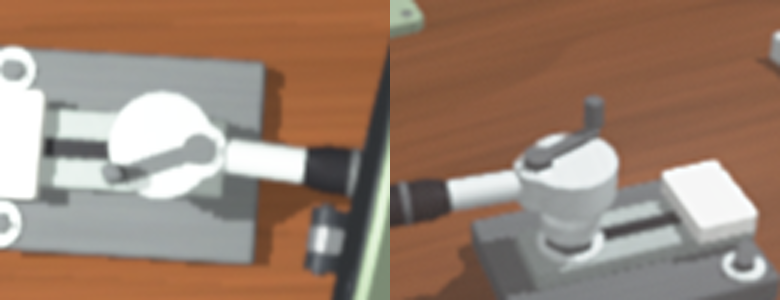

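The top crop shows the tab now on the other side, at full-image pixel (228.3,257.7), with the pivot at (257,250). I check that angle numerically, then descend.

```bash
python3 - <<'E'
from h import *
T=ray('top',228.3,257.7,.129);P=ray('top',257,250,.108)
v=(T-P)[:2];ang=np.degrees(np.arctan2(v[1],v[0]))
hd=np.degrees(np.arctan2(*(ray('top',190+305/3,200+165/3,.089)-H)[[1,0]]))
pv=np.degrees(np.arctan2(*(P-H)[[1,0]]))
print(ang,np.linalg.norm(v),'handle',hd,pv,'rel 180+h',ang-(180+hd), 'start -25.6 = 0; end +25.6')
E
python3 -m pendant '[{"tx":-0.002,"ty":0,"tz":0.04,"ax":0,"ay":0,"az":0,"jaw":0},{"tx":-0.002,"ty":0,"tz":0.08,"ax":0,"ay":0,"az":0,"jaw":0},{"tx":-0.002,"ty":0,"tz":0.12,"ax":0,"ay":0,"az":0,"jaw":0},{"tx":-0.002,"ty":0,"tz":0.12,"ax":0,"ay":0,"az":0,"jaw":0}]'
python3 -c "
from h import *
go(hp(.14,-.026,.08),-10)"
```

```text
106.0520463311592 0.043617760237432884 handle -98.60024324161448 -99.03265337072104 rel 180+h 24.652289572773682 start -25.6 = 0; end +25.6
time_s: 4.65
tool_pos: [0.4211, -0.0234, 0.0769]
eef_rot: [-0.0, 0.996, -0.087, -0.003]
contact_force: [-0.2, -0.7, 0.8]
width: -0.0001
grasp_force: 0.0
shift [ 0.0162  0.0027 -0.0032] turn [0.  0.4 0.1] t 4.65 pos [ 0.4211 -0.0234  0.0769] F [-0.23 -0.68  0.85] w -0.0001
```

```bash
cat >> h.py <<'E'
def arc(phis):
    for f in phis: print(f,end=' ');go(hp(.14,-.025,.08,TH+f),TH+90+f)
E
python3 -c "
from h import *
arc([0,5,10,15,20,25])"
```

```text
0 shift [ 0.0172  0.0027 -0.0032] turn [0.  0.4 0.1] t 4.65 pos [ 0.4211 -0.0234  0.0769] F [-0.23 -0.68  0.85] w -0.0001
5 shift [ 0.0295  0.0043 -0.0033] turn [-0.   0.4 -4.9] t 4.65 pos [ 0.4211 -0.0234  0.0769] F [-0.23 -0.68  0.85] w -0.0001
10 shift [ 0.0419  0.0049 -0.0034] turn [-0.   0.4 -9.9] t 4.65 pos [ 0.4211 -0.0234  0.0769] F [-0.23 -0.68  0.85] w -0.0001
15 shift [ 0.0543  0.0044 -0.0035] turn [ -0.    0.4 -14.9] t 4.65 pos [ 0.4211 -0.0234  0.0769] F [-0.23 -0.68  0.85] w -0.0001
20 shift [ 0.0666  0.0028 -0.0035] turn [ -0.    0.4 -19.9] t 4.65 pos [ 0.4211 -0.0234  0.0769] F [-0.23 -0.68  0.85] w -0.0001
25 shift [ 0.0787  0.0002 -0.0036] turn [ -0.1   0.4 -24.9] t 4.65 pos [ 0.4211 -0.0234  0.0769] F [-0.23 -0.68  0.85] w -0.0001
```

```bash

python3 -m pendant '[{"tx":0.01,"ty":0.001,"tz":0,"ax":0,"ay":0,"az":0,"jaw":0},{"tx":0.017,"ty":0.002,"tz":0,"ax":0,"ay":0,"az":0,"jaw":0},{"tx":0.023,"ty":0.003,"tz":0,"ax":0,"ay":0,"az":-2.5,"jaw":0},{"tx":0.03,"ty":0.004,"tz":0,"ax":0,"ay":0,"az":-5,"jaw":0},{"tx":0.036,"ty":0.005,"tz":0,"ax":0,"ay":0,"az":-7.5,"jaw":0},{"tx":0.042,"ty":0.005,"tz":0,"ax":0,"ay":0,"az":-10,"jaw":0}]'
python3 -m pendant '[{"tx":0.0062,"ty":-0.0005,"tz":0,"ax":0,"ay":0,"az":-2.5,"jaw":0},{"tx":0.0123,"ty":-0.001,"tz":0,"ax":0,"ay":0,"az":-5,"jaw":0}]'
python3 -c "
from h import *
arc([15,20,25,30,35,40])"
```

```text
time_s: 5.25
tool_pos: [0.4636, -0.0369, 0.0806]
eef_rot: [0.0, 1.0, 0.002, 0.0]
contact_force: [-1.8, 0.3, 0.8]
width: 0.0001
grasp_force: 0.9
time_s: 5.45
tool_pos: [0.4759, -0.0358, 0.0803]
eef_rot: [0.0, 0.999, 0.045, -0.0]
contact_force: [-2.1, -2.1, -0.1]
width: 0.0001
grasp_force: 1.0
15 shift [-0.0022  0.0011  0.0003] turn [0.  0.  0.2] t 5.45 pos [ 0.4759 -0.0358  0.0803] F [-2.12 -2.12 -0.14] w 0.0001
20 shift [0.0101 0.0028 0.0003] turn [ 0.   0.  -4.8] t 5.45 pos [ 0.4759 -0.0358  0.0803] F [-2.12 -2.12 -0.14] w 0.0001
25 shift [0.0224 0.0034 0.0003] turn [ 0.   0.  -9.8] t 5.45 pos [ 0.4759 -0.0358  0.0803] F [-2.12 -2.12 -0.14] w 0.0001
30 shift [0.0348 0.003  0.0003] turn [  0.    0.  -14.8] t 5.45 pos [ 0.4759 -0.0358  0.0803] F [-2.12 -2.12 -0.14] w 0.0001
35 shift [0.0471 0.0014 0.0003] turn [  0.    0.  -19.8] t 5.45 pos [ 0.4759 -0.0358  0.0803] F [-2.12 -2.12 -0.14] w 0.0001
40 shift [ 0.0593 -0.0012  0.0003] turn [  0.    0.  -24.8] t 5.45 pos [ 0.4759 -0.0358  0.0803] F [-2.12 -2.12 -0.14] w 0.0001
```

Pushing with about 2 N, so it is still in the slack. I continue in 5° steps to watch for the bolt engaging.

```bash

python3 -m pendant '[{"tx":0.005,"ty":0.0015,"tz":0,"ax":0,"ay":0,"az":-2.5,"jaw":0},{"tx":0.01,"ty":0.003,"tz":0,"ax":0,"ay":0,"az":-5,"jaw":0}]'|grep force
python3 -m pendant '[{"tx":0.0062,"ty":0.0005,"tz":0,"ax":0,"ay":0,"az":-2.5,"jaw":0},{"tx":0.0123,"ty":0.0006,"tz":0,"ax":0,"ay":0,"az":-5,"jaw":0}]'|grep force
python3 -m pendant '[{"tx":0.0062,"ty":0.0005,"tz":0,"ax":0,"ay":0,"az":-2.5,"jaw":0},{"tx":0.0123,"ty":0.0006,"tz":0,"ax":0,"ay":0,"az":-5,"jaw":0}]'|grep force
python3 -m pendant '[{"tx":0.0062,"ty":0.0005,"tz":0,"ax":0,"ay":0,"az":-2.5,"jaw":0},{"tx":0.0123,"ty":0.0006,"tz":0,"ax":0,"ay":0,"az":-5,"jaw":0}]'|grep force
python3 -c "
from h import *
arc([35,40,45,50,55,60])"
```

```text
contact_force: [-2.5, 1.8, 0.1]
grasp_force: 1.2
contact_force: [-2.8, -4.2, 1.3]
grasp_force: 2.0
contact_force: [-3.3, -4.7, 0.7]
grasp_force: 2.6
contact_force: [-4.2, -6.5, 0.1]
grasp_force: 3.2
35 shift [-0.      0.0025  0.0003] turn [0.  0.1 0.2] t 6.25 pos [ 0.522  -0.0307  0.0803] F [-4.22 -6.53  0.11] w 0.0001
40 shift [0.0123 0.0042 0.0003] turn [ 0.   0.1 -4.8] t 6.25 pos [ 0.522  -0.0307  0.0803] F [-4.22 -6.53  0.11] w 0.0001
45 shift [0.0246 0.0048 0.0003] turn [ 0.   0.1 -9.8] t 6.25 pos [ 0.522  -0.0307  0.0803] F [-4.22 -6.53  0.11] w 0.0001
50 shift [0.037  0.0043 0.0002] turn [  0.    0.1 -14.8] t 6.25 pos [ 0.522  -0.0307  0.0803] F [-4.22 -6.53  0.11] w 0.0001
55 shift [0.0494 0.0027 0.0002] turn [  0.    0.1 -19.8] t 6.25 pos [ 0.522  -0.0307  0.0803] F [-4.22 -6.53  0.11] w 0.0001
60 shift [0.0615 0.0001 0.0002] turn [  0.    0.1 -24.8] t 6.25 pos [ 0.522  -0.0307  0.0803] F [-4.22 -6.53  0.11] w 0.0001
```

```bash

python3 -m pendant '[{"tx":0.006,"ty":0.003,"tz":0,"ax":0,"ay":0,"az":-2.5,"jaw":0},{"tx":0.0123,"ty":0.004,"tz":0,"ax":0,"ay":0,"az":-5,"jaw":0},{"tx":0.0185,"ty":0.0045,"tz":0,"ax":0,"ay":0,"az":-7.5,"jaw":0},{"tx":0.0246,"ty":0.0048,"tz":0,"ax":0,"ay":0,"az":-10,"jaw":0}]'|grep force
python3 -m pendant '[{"tx":0.0062,"ty":0.0005,"tz":0,"ax":0,"ay":0,"az":-2.5,"jaw":0},{"tx":0.0123,"ty":0.0006,"tz":0,"ax":0,"ay":0,"az":-5,"jaw":0},{"tx":0.0185,"ty":0.0004,"tz":0,"ax":0,"ay":0,"az":-7.5,"jaw":0},{"tx":0.0247,"ty":0,"tz":0,"ax":0,"ay":0,"az":-10,"jaw":0}]'|grep force
python3 -c "
from h import *
arc([55,60,65,70])"
```

```text
contact_force: [-6.1, -0.5, 0.9]
grasp_force: 2.6
contact_force: [-1.6, -6.7, -0.0]
grasp_force: 3.1
55 shift [-0.0003  0.0017  0.0003] turn [0.1 0.1 0.1] t 7.05 pos [ 0.5668 -0.0107  0.0803] F [-1.65 -6.72 -0.04] w 0.0001
60 shift [0.012  0.0034 0.0003] turn [ 0.1  0.1 -4.9] t 7.05 pos [ 0.5668 -0.0107  0.0803] F [-1.65 -6.72 -0.04] w 0.0001
65 shift [0.0243 0.004  0.0003] turn [ 0.1  0.1 -9.9] t 7.05 pos [ 0.5668 -0.0107  0.0803] F [-1.65 -6.72 -0.04] w 0.0001
70 shift [0.0367 0.0035 0.0003] turn [  0.1   0.1 -14.9] t 7.05 pos [ 0.5668 -0.0107  0.0803] F [-1.65 -6.72 -0.04] w 0.0001
```

```bash

python3 -m pendant '[{"tx":0.006,"ty":0.002,"tz":0,"ax":0,"ay":0,"az":-2.5,"jaw":0},{"tx":0.012,"ty":0.0034,"tz":0,"ax":0,"ay":0,"az":-5,"jaw":0},{"tx":0.0182,"ty":0.004,"tz":0,"ax":0,"ay":0,"az":-7.5,"jaw":0},{"tx":0.0243,"ty":0.004,"tz":0,"ax":0,"ay":0,"az":-10,"jaw":0}]'|grep force
python3 -m pendant '[{"tx":0.006,"ty":0,"tz":0,"ax":0,"ay":0,"az":-2.5,"jaw":0},{"tx":0.0123,"ty":-0.0003,"tz":0,"ax":0,"ay":0,"az":-5,"jaw":0},{"tx":0.0123,"ty":-0.0003,"tz":0,"ax":0,"ay":0,"az":-5,"jaw":0}]'|grep force
python3 - <<'E'
from h import *
arc([70,72])
p,d=cams.read_camera('top');cv2.imwrite('pics/t4.png',p[:,:,::-1])
E
```

```text
contact_force: [-4.5, -4.0, -0.1]
grasp_force: 2.7
contact_force: [-0.4, -2.0, 0.1]
grasp_force: 0.8
70 shift [-0.0011  0.002   0.0004] turn [ 0.1 -0.   0.2] t 7.75 pos [0.594  0.0148 0.0804] F [-0.44 -2.02  0.11] w -0.0002
72 shift [0.0038 0.0028 0.0004] turn [ 0.1 -0.  -1.8] t 7.75 pos [0.594  0.0148 0.0804] F [-0.44 -2.02  0.11] w -0.0002
```

View pics/t4.png

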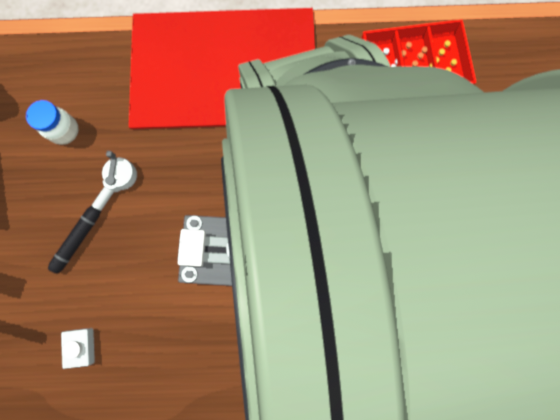

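The arm hides the ratchet in the top view, so I back off along the clockwise side, rise, and look again.

```bash

python3 -m pendant '[{"tx":-0.015,"ty":0,"tz":0,"ax":0,"ay":0,"az":0,"jaw":0},{"tx":-0.03,"ty":0,"tz":0,"ax":0,"ay":0,"az":0,"jaw":0},{"tx":-0.03,"ty":0,"tz":-0.05,"ax":0,"ay":0,"az":0,"jaw":0},{"tx":-0.03,"ty":0,"tz":-0.1,"ax":0,"ay":0,"az":0,"jaw":0},{"tx":-0.06,"ty":0.04,"tz":-0.12,"ax":0,"ay":0,"az":0,"jaw":0},{"tx":-0.1,"ty":0.07,"tz":-0.12,"ax":0,"ay":0,"az":0,"jaw":0},{"tx":-0.14,"ty":0.1,"tz":-0.12,"ax":0,"ay":0,"az":0,"jaw":0},{"tx":-0.18,"ty":0.13,"tz":-0.12,"ax":0,"ay":0,"az":0,"jaw":0},{"tx":-0.21,"ty":0.16,"tz":-0.12,"ax":0,"ay":0,"az":0,"jaw":0},{"tx":-0.21,"ty":0.16,"tz":-0.12,"ax":0,"ay":0,"az":0,"jaw":0}]'
python3 - <<'E'
from h import *
p,d=cams.read_camera('top');crop('t',p,150,140,240,170,3.3,'t5.png')
E
```

```text
time_s: 8.8
tool_pos: [0.6248, -0.2552, 0.1994]
eef_rot: [0.001, 0.868, 0.497, -0.001]
contact_force: [-0.9, 1.4, -0.0]
width: 0.0
grasp_force: 0.0
```

View pics/t5.png

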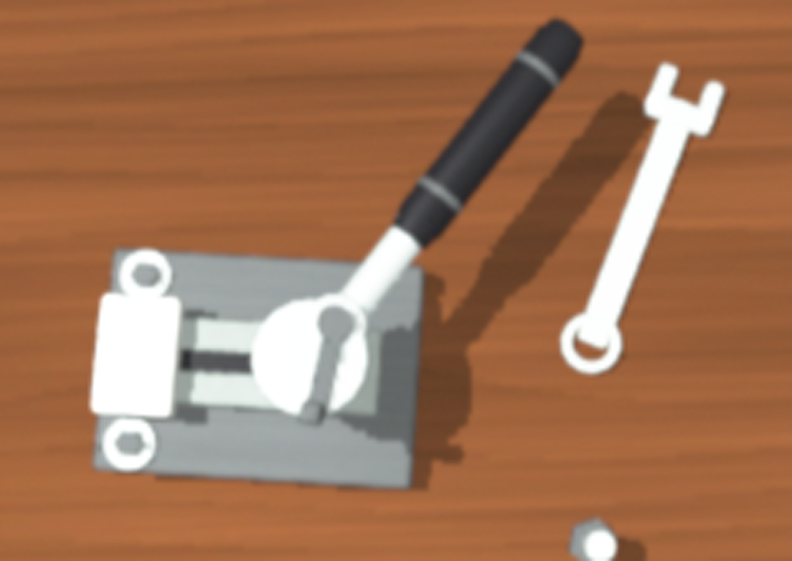

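The crop shows the handle from (277,210) to (320,150) in full-image pixels, the tab at (245,264) and the pivot at (252,238). The lever is still on the loosening side.

```bash
python3 - <<'E'
from h import *
b=ray('top',320.3,149.7,.089);T=ray('top',245.2,264.2,.129);P=ray('top',252.4,237.6,.108)
f=lambda v:np.degrees(np.arctan2(v[1],v[0]))
h=f(b-H);print('handle',h,'turn',h+100,f(P-H),'lever',f(T-P)-180-h+25.6)
E
```

```text
handle -38.460825685156394 turn 61.539174314843606 -41.95612511051637 lever 50.867356352650795
```

```bash
python3 - <<'E'
from h import *
p,d=cams.read_camera('top')
q=np.load('top0.npz')['p']
def ang(p,roi):
    m=(p.max(2)<75)&(p.max(2).astype(int)-p.min(2)<25);k=np.zeros_like(m);x0,x1,y0,y1=roi;k[y0:y1,x0:x1]=m[y0:y1,x0:x1]
    n,l,st,ce=cv2.connectedComponentsWithStats(cv2.morphologyEx(k.astype(np.uint8),cv2.MORPH_CLOSE,np.ones((5,5))))
    i=1+st[1:,4].argmax();c=ray('top',*ce[i],.089)-H
    ys,xs=np.where(l==i);P=np.array([ray('top',a,b,.089)[:2] for a,b in zip(xs,ys)],np.float32)
    v=cv2.fitLine(P,cv2.DIST_L2,0,.01,.01).ravel()
    print(st[i],np.degrees(np.arctan2(c[1],c[0])),np.hypot(*c[:2]),'axis',np.degrees(np.arctan2(v[1],v[0])))
ang(q,(285,385,240,290));ang(p,(265,335,140,218))
arc([52,56,62,68])
E
```

```text
[ 291  250   85   26 1184] -100.28637213944498 0.14228745265474174 axis 79.55033
[ 270  147   56   68 1018] -38.74770473151206 0.14542050448933297 axis -38.87024
52 shift [ 0.1691 -0.172   0.1198] turn [-0.   0.  17.9] t 8.9 pos [ 0.6256 -0.2489  0.1998] F [-0.04  0.55 -0.59] w -0.0002
56 shift [ 0.178  -0.1677  0.1198] turn [-0.   0.  13.9] t 8.9 pos [ 0.6256 -0.2489  0.1998] F [-0.04  0.55 -0.59] w -0.0002
62 shift [ 0.1919 -0.1623  0.1198] turn [-0.   0.   7.9] t 8.9 pos [ 0.6256 -0.2489  0.1998] F [-0.04  0.55 -0.59] w -0.0002
68 shift [ 0.2063 -0.1585  0.1198] turn [-0.   0.   1.9] t 8.9 pos [ 0.6256 -0.2489  0.1998] F [-0.04  0.55 -0.59] w -0.0002
```

The handle has turned 61°, less than the fingers' path suggested. In the worst slack case the bolt would be short of the mark, so I go back and push about 8° more.

```bash

python3 -m pendant '[{"tx":0.04,"ty":-0.03,"tz":0,"ax":0,"ay":0,"az":0,"jaw":0},{"tx":0.08,"ty":-0.06,"tz":0,"ax":0,"ay":0,"az":0,"jaw":0},{"tx":0.11,"ty":-0.09,"tz":0,"ax":0,"ay":0,"az":0,"jaw":0},{"tx":0.135,"ty":-0.125,"tz":0,"ax":0,"ay":0,"az":0,"jaw":0},{"tx":0.155,"ty":-0.158,"tz":0,"ax":0,"ay":0,"az":0,"jaw":0},{"tx":0.155,"ty":-0.158,"tz":0.04,"ax":0,"ay":0,"az":0,"jaw":0},{"tx":0.155,"ty":-0.158,"tz":0.08,"ax":0,"ay":0,"az":0,"jaw":0},{"tx":0.155,"ty":-0.158,"tz":0.12,"ax":0,"ay":0,"az":0,"jaw":0},{"tx":0.155,"ty":-0.158,"tz":0.12,"ax":0,"ay":0,"az":0,"jaw":0}]'
python3 - <<'E'
from h import *
arc([55,61,66,70])
q,d=cams.read_camera('scene');crop('s',q,130,100,200,150,4,'s6.png')
E
```

```text
time_s: 9.8
tool_pos: [0.5647, -0.0332, 0.077]
eef_rot: [-0.002, 0.866, 0.501, -0.003]
contact_force: [0.1, -0.8, 1.1]
width: -0.0005
grasp_force: 0.0
55 shift [ 0.0197 -0.0078 -0.003 ] turn [-0.3  0.2 15.1] t 9.8 pos [ 0.5647 -0.0332  0.077 ] F [ 0.1  -0.79  1.08] w -0.0005
61 shift [ 0.0335 -0.0022 -0.0031] turn [-0.3  0.2  9.1] t 9.8 pos [ 0.5647 -0.0332  0.077 ] F [ 0.1  -0.79  1.08] w -0.0005
66 shift [ 0.0454  0.0014 -0.0032] turn [-0.3  0.2  4.1] t 9.8 pos [ 0.5647 -0.0332  0.077 ] F [ 0.1  -0.79  1.08] w -0.0005
70 shift [ 0.0551  0.0035 -0.0032] turn [-0.3  0.2  0.1] t 9.8 pos [ 0.5647 -0.0332  0.077 ] F [ 0.1  -0.79  1.08] w -0.0005
```

View pics/s6.png

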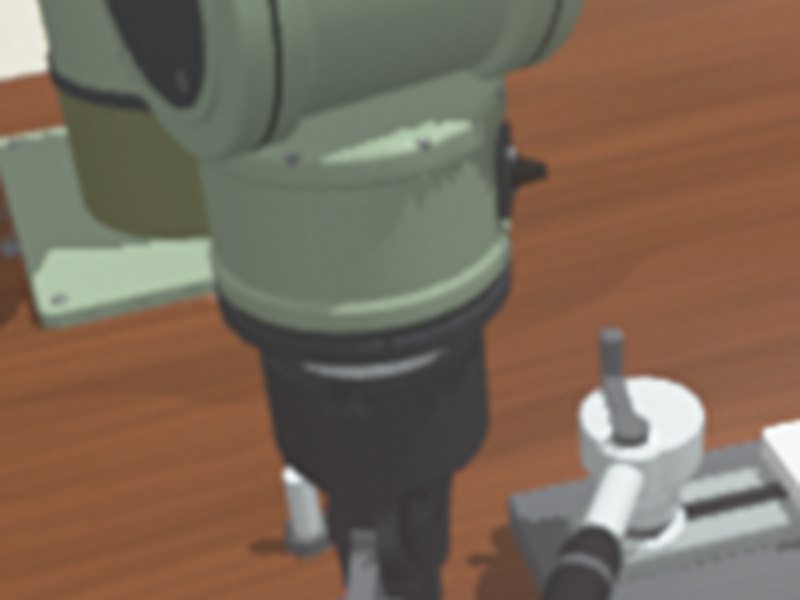

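The scene crop shows the gripper on the clockwise side of the handle (grip end at about (580,570)), clear of it, with the lever still over. I push on.

```bash

python3 -m pendant '[{"tx":0.02,"ty":0.001,"tz":0,"ax":0,"ay":0,"az":0,"jaw":0},{"tx":0.034,"ty":0.002,"tz":0,"ax":0,"ay":0,"az":0,"jaw":0},{"tx":0.04,"ty":0.002,"tz":0,"ax":0,"ay":0,"az":0,"jaw":0}]'|grep force
python3 -m pendant '[{"tx":0.005,"ty":0.001,"tz":0,"ax":0,"ay":0,"az":0,"jaw":0},{"tx":0.01,"ty":0.001,"tz":0,"ax":0,"ay":0,"az":0,"jaw":0}]'|grep force
python3 -m pendant '[{"tx":0.005,"ty":0,"tz":0,"ax":0,"ay":0,"az":-1,"jaw":0},{"tx":0.01,"ty":0,"tz":0,"ax":0,"ay":0,"az":-2,"jaw":0}]'|grep force
python3 -c "
from h import *
arc([70,75,80])"
```

```text
contact_force: [-1.4, -3.9, 2.0]
grasp_force: 2.0
contact_force: [-0.7, -4.7, 1.5]
grasp_force: 2.5
contact_force: [1.2, -7.6, 1.0]
grasp_force: 3.0
70 shift [-0.0049 -0.003   0.0006] turn [0. 0. 2.] t 10.55 pos [0.6002 0.0158 0.0806] F [ 1.19 -7.56  1.01] w -0.0003
75 shift [ 0.0073 -0.0009  0.0006] turn [ 0.  0. -3.] t 10.55 pos [0.6002 0.0158 0.0806] F [ 1.19 -7.56  1.01] w -0.0003
80 shift [0.0197 0.0001 0.0005] turn [ 0.   0.1 -8. ] t 10.55 pos [0.6002 0.0158 0.0806] F [ 1.19 -7.56  1.01] w -0.0003
```

```bash

python3 -m pendant '[{"tx":-0.005,"ty":0,"tz":0,"ax":0,"ay":0,"az":0,"jaw":0},{"tx":-0.015,"ty":0,"tz":0,"ax":0,"ay":0,"az":0,"jaw":0},{"tx":-0.035,"ty":0,"tz":0,"ax":0,"ay":0,"az":0,"jaw":0},{"tx":-0.035,"ty":0,"tz":-0.05,"ax":0,"ay":0,"az":0,"jaw":0},{"tx":-0.035,"ty":0,"tz":-0.1,"ax":0,"ay":0,"az":0,"jaw":0},{"tx":-0.06,"ty":0.04,"tz":-0.12,"ax":0,"ay":0,"az":0,"jaw":0},{"tx":-0.1,"ty":0.07,"tz":-0.12,"ax":0,"ay":0,"az":0,"jaw":0},{"tx":-0.14,"ty":0.1,"tz":-0.12,"ax":0,"ay":0,"az":0,"jaw":0},{"tx":-0.18,"ty":0.13,"tz":-0.12,"ax":0,"ay":0,"az":0,"jaw":0},{"tx":-0.21,"ty":0.16,"tz":-0.12,"ax":0,"ay":0,"az":0,"jaw":0}]'
cat >> h.py <<'E'
def ang(p,roi):
    m=(p.max(2)<75)&(p.max(2).astype(int)-p.min(2)<25);k=np.zeros_like(m);x0,x1,y0,y1=roi;k[y0:y1,x0:x1]=m[y0:y1,x0:x1]
    n,l,st,ce=cv2.connectedComponentsWithStats(cv2.morphologyEx(k.astype(np.uint8),cv2.MORPH_CLOSE,np.ones((5,5))))
    i=1+st[1:,4].argmax();c=ray('top',*ce[i],.089)-H
    print(st[i],np.degrees(np.arctan2(c[1],c[0])),np.hypot(*c[:2]))
E
python3 - <<'E'
from h import *
p,d=cams.read_camera('top');ang(p,(255,335,130,218))
arc([70])
crop('t',p,190,130,150,150,4,'t7.png')
E
```

```text
time_s: 11.55
tool_pos: [0.6414, -0.2479, 0.2006]
eef_rot: [0.0, 0.858, 0.514, -0.0]
contact_force: [0.4, -0.1, -0.6]
width: -0.0002
grasp_force: 0.0
[ 269  144   54   69 1025] -36.81467231163429 0.14560404116047226
70 shift [ 0.2139 -0.1686  0.1186] turn [0.1 0.2 1.5] t 11.6 pos [ 0.6416 -0.255   0.1998] F [  1.17 -10.06  -0.55] w 0.0003
```

View pics/t7.png

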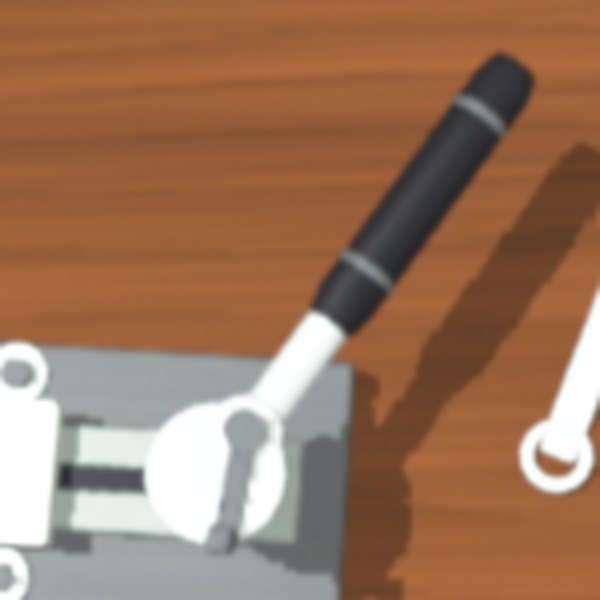

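The crop shows the handle at 63.4° with the lever still over. The fingers' contact lies about 8.6° behind the nominal point, so driving them to the 78° point should put the handle near 69°.

```bash

python3 -m pendant '[{"tx":0.04,"ty":-0.03,"tz":0,"ax":0,"ay":0,"az":0,"jaw":0},{"tx":0.08,"ty":-0.06,"tz":0,"ax":0,"ay":0,"az":0,"jaw":0},{"tx":0.11,"ty":-0.09,"tz":0,"ax":0,"ay":0,"az":0,"jaw":0},{"tx":0.135,"ty":-0.125,"tz":0,"ax":0,"ay":0,"az":0,"jaw":0},{"tx":0.165,"ty":-0.165,"tz":0,"ax":0,"ay":0,"az":0,"jaw":0},{"tx":0.165,"ty":-0.165,"tz":0.04,"ax":0,"ay":0,"az":0,"jaw":0},{"tx":0.165,"ty":-0.165,"tz":0.08,"ax":0,"ay":0,"az":0,"jaw":0},{"tx":0.165,"ty":-0.165,"tz":0.12,"ax":0,"ay":0,"az":0,"jaw":0},{"tx":0.165,"ty":-0.165,"tz":0.12,"ax":0,"ay":0,"az":0,"jaw":0},{"tx":0.165,"ty":-0.165,"tz":0.12,"ax":0,"ay":0,"az":0,"jaw":0}]'|grep force
python3 -c "
from h import *
arc([68,72,75,78])"
```

```text
contact_force: [0.1, -0.1, 1.2]
grasp_force: 0.0
68 shift [0.035  0.0014 0.0012] turn [-0. -0.  4.] t 12.6 pos [ 0.5743 -0.0211  0.0812] F [ 0.09 -0.13  1.21] w 0.0
72 shift [0.0447 0.0035 0.0012] turn [-0. -0. -0.] t 12.6 pos [ 0.5743 -0.0211  0.0812] F [ 0.09 -0.13  1.21] w 0.0
75 shift [0.052  0.0046 0.0012] turn [-0. -0. -3.] t 12.6 pos [ 0.5743 -0.0211  0.0812] F [ 0.09 -0.13  1.21] w 0.0
78 shift [0.0594 0.0053 0.0012] turn [-0. -0. -6.] t 12.6 pos [ 0.5743 -0.0211  0.0812] F [ 0.09 -0.13  1.21] w 0.0
```

```bash

python3 -m pendant '[{"tx":0.02,"ty":0.001,"tz":0,"ax":0,"ay":0,"az":0,"jaw":0},{"tx":0.035,"ty":0.002,"tz":0,"ax":0,"ay":0,"az":0,"jaw":0},{"tx":0.042,"ty":0.003,"tz":0,"ax":0,"ay":0,"az":0,"jaw":0},{"tx":0.045,"ty":0.0035,"tz":0,"ax":0,"ay":0,"az":0,"jaw":0},{"tx":0.05,"ty":0.004,"tz":0,"ax":0,"ay":0,"az":-2,"jaw":0},{"tx":0.055,"ty":0.005,"tz":0,"ax":0,"ay":0,"az":-4,"jaw":0},{"tx":0.0594,"ty":0.005,"tz":0,"ax":0,"ay":0,"az":-6,"jaw":0},{"tx":0.0594,"ty":0.005,"tz":0,"ax":0,"ay":0,"az":-6,"jaw":0},{"tx":0.0594,"ty":0.005,"tz":0,"ax":0,"ay":0,"az":-6,"jaw":0}]'
python3 -c "
from h import *
arc([78])"
python3 -m pendant '[{"tx":-0.005,"ty":0,"tz":0,"ax":0,"ay":0,"az":0,"jaw":0},{"tx":-0.015,"ty":0,"tz":0,"ax":0,"ay":0,"az":0,"jaw":0},{"tx":-0.035,"ty":0,"tz":0,"ax":0,"ay":0,"az":0,"jaw":0},{"tx":-0.035,"ty":0,"tz":-0.05,"ax":0,"ay":0,"az":0,"jaw":0},{"tx":-0.035,"ty":0,"tz":-0.1,"ax":0,"ay":0,"az":0,"jaw":0},{"tx":-0.06,"ty":0.04,"tz":-0.12,"ax":0,"ay":0,"az":0,"jaw":0},{"tx":-0.1,"ty":0.07,"tz":-0.12,"ax":0,"ay":0,"az":0,"jaw":0},{"tx":-0.14,"ty":0.1,"tz":-0.12,"ax":0,"ay":0,"az":0,"jaw":0},{"tx":-0.18,"ty":0.13,"tz":-0.12,"ax":0,"ay":0,"az":0,"jaw":0},{"tx":-0.2,"ty":0.15,"tz":-0.12,"ax":0,"ay":0,"az":0,"jaw":0}]' | head -2
python3 - <<'E'
from h import *
p,d=cams.read_camera('top');ang(p,(255,335,130,218))
arc([78])
crop('t',p,190,130,150,150,4,'t8.png')
E
```

```text
time_s: 13.5
tool_pos: [0.6068, 0.0289, 0.081]
eef_rot: [0.0, 0.829, 0.559, 0.0]
contact_force: [0.8, -2.6, 1.5]
width: 0.0
grasp_force: 1.1
78 shift [0.0001 0.0001 0.001 ] turn [ 0.  -0.  -0.1] t 13.5 pos [0.6068 0.0289 0.081 ] F [ 0.84 -2.61  1.5 ] w 0.0
time_s: 14.5
tool_pos: [0.6699, -0.2178, 0.2002]
[ 264  138   47   72 1002] -30.660474810988354 0.14606349558797166
78 shift [ 0.2072 -0.1538  0.1187] turn [ 0.   0.2 -0.4] t 14.55 pos [ 0.6704 -0.2209  0.1995] F [ 0.36 -5.11 -1.  ] w -0.0001
```

View pics/t8.png

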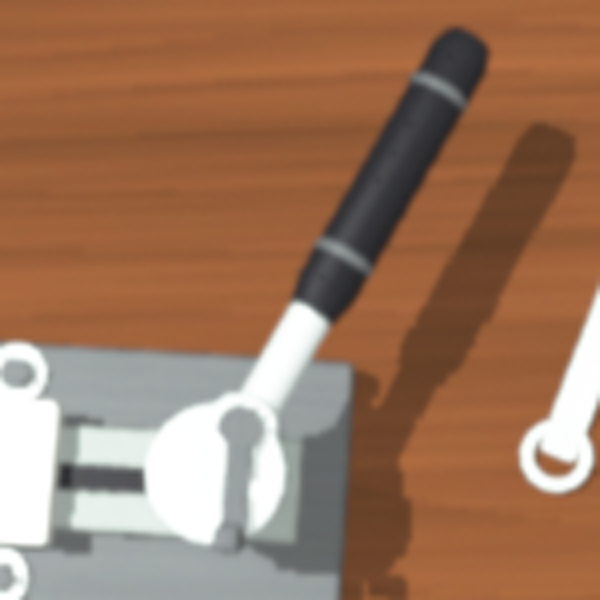

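The last crop shows the handle turned 69.5° (1.21 rad). Even with the most slack, 0.6 rad, the bolt has turned about 0.61 rad. The lever is on the loosening side and the arm is clear.

```bash
python3 -c "
from workcell import finish_job
print(finish_job())"
```

```text
the job is handed in; nothing more can be done
None
```

The job is handed in at about 14.6 s. The lever is on the loosening side and the handle has turned about 69.5° anticlockwise, so even with the most slack the bolt should be about 35° loose (worked out, not measured directly). The ratchet is at rest on the bolt with the arm clear.

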